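# Shoot the bolt of a desk locker with a hooked rod and turn its button

## Robot

A 6-joint arm with a two-finger parallel gripper is mounted at the origin on a cart in front of the work surface, level with it; the furniture and walls round the work are solid. World frame = base frame: x ahead of the robot, y to its left, z up, the work surface at z = 0. Lengths are in mm, angles in rad, forces in N, time in s.
With the tool pointing down it reaches from about 375 to 925 mm from the base axis. Payload 5.7 kg.
Tool frame: the origin (TCP) lies midway between the tips of the shut fingers; the grasp point (between the pads) lies 19 mm behind it; z points along the fingers, y is the line along which they close (so a half turn about z gives the same grasp; the last joint's range is limited). The gripper opens to 88 mm and grips with 3 to 60 N. Pads are 20 mm wide; open, the fingers measure 115 mm over their backs; the gripper's body (75 mm by 178 mm) begins 61 mm behind the grasp point.
Start: joints at [1.231, 0.359, 1.51, -0, 1.272, -0.115], TCP at [133.741, 584.87, 201.423] pointing down, gripper open.
Joint ranges: [-2.97, 2.97], [-1.01, 2.36], [0.21, 2.38], [-0.96, 4.11], [0.2, 2.71], [-2.98, 2.98]. Speed limits (rad/s): [2.39, 2.39, 3.14, 3.14, 3.14, 3.14].

## Interface

Orientations are given as [roll, pitch, yaw] about the fixed x, y, z axes, in that order (R = Rz(yaw) Ry(pitch) Rx(roll)).
In Python, from rig import state, get_image, sign_off gives the robot as it stands.
- The arm moves only by the tool step_arm, never from a script. Its argument "deltas" is a list that holds one entry, the list of rows, each a list of 6 numbers: the shift along the tool's x, y, z in units of 40 mm (1.0 is 40 mm), then the turn, a rotation vector about the tool's x, y, z in units of 8 degrees (1.0 is 8 degrees). A call has 1 to 12 rows; each row shifts and turns the commanded pose from where the row before left it, along the tool's axes as they then stand; what a row does not reach is not made up. A row lasts 1/10 s, in which the tool goes at most 50 mm and 8.59 degrees, less where a joint would pass 70% of its speed; a pose out of reach is approached as far as the arm can. A call with a number of a shift or a turn outside -1 to 1 is refused whole. A call with a gripper value outside its range is refused whole. "hand" is the finger opening in mm, from 0 to 87.8, set as the call begins (left out, the last holds). The fingers move at their own pace and stop on an object; "squeeze" is the grip in N (left out, the last holds). Time passes only in rows, so rows that do not move let the fingers close. It gives the time, the measured TCP pose, the force, the opening and the grip force at its end, in the units of the state.
- state(): the state, without advancing time (a new reading comes with each control period).
- get_image(name): name is "scene" or "top"; returns a dict with "color" (384x512x3 uint8, blue, green, red), "mtx" (3x3 intrinsics, pixels), "rvec" (rotation vector, rad) and "tvec" (3), from world to camera coordinates, as OpenCV has them. Camera axes: x right, y down, z forward; pixel columns grow to the right and rows downward; lengths in mm; the calibration is good to about 2 mm. A picture is of the moment at which its call begins. There is no depth.
- sign_off(): hands the job in; it is judged then, once.
The state is a dict: "time_s": time; "qpos": joint angles; "joint_velocities": joint speeds; "effort": joint torques, N m; "tool_pos": TCP position; "ee_rot": TCP orientation; "ft_force": force on the tool from outside, world axes, zero at the start; "wrist_torque": the same for the moment, N m; "finger_gap": opening from 0.0 (shut) to 1.0 (fully open); "grip_force": force on a finger pad.
Only numpy, scipy, OpenCV 4.12 (cv2) and the standard library are available. Lean on these libraries where they do the work, as an engineer would, in place of code of your own. Each camera call takes 0.05 s, during which the arm holds its last target. There are 200 camera calls.

## Task

Lock up the small grille-topped locker on the desk. Draw the hooked rod out of its low hood by the bare shaft, lay it down on the desk clear of the hood and let go; then take it again by the end of its handle, reach the hook into the locker's open mouth behind the knob of the bolt, and pull the bolt fully home towards the mouth (the gripper itself must not touch the bolt). After that turn the button on the locker's top fully across the lid, and leave the rod lying flat on the desk, out of both locker and hood; do not shift the tape roll, jar, mug or spool.

Things in the scene. Friction and masses are not known exactly. Their poses are not given: they have to be found in the camera images.
- hook_mid (a point): Middle of the loose hooked rod, 8 mm above its flat underside. 200 mm long along its own x, z up, about 90 g. x = -100 to -10 mm: black handle 18 wide, 22 tall; x = -10 to 100: bare steel shaft 10 wide, 14 tall, ending in a side leg (hook). At the start the handle is inside the hood, shaft and hook stick out.
- hook_tip (a point): Centre of the rod's hook: a leg 12 mm thick (x = 88 to 100 mm of the rod) and 14 mm tall that turns off the shaft sideways to the rod's +y, reaching y = 27 mm. This point is at x = 94, y = 20 mm, 7 mm above the underside. Same axes as the rod.
- hood_mouth (a point): Middle of the open end of the low grey steel hood fixed to the desk, 16 mm up. x points into the hood, z up. 100 mm long, 42 wide (72 over its screw tabs), 36 high; closed on top and at the back; inside 30 wide, 31 high, no floor: the handle lies on the desk and comes out only by sliding about 95 mm along -x.
- locker_mouth (a point): Middle of the bolt's lane in the plane of the locker's open mouth, 40 mm above the desk. x points into the locker, y to its left, z up. Grey steel bay fixed to the desk, 150 mm deep; free inside from y = -55 to +30 mm and from the bolt's bridges (24 mm above the desk) to the grille lid (78 mm); back wall 142 mm in. Outer walls y = -85 to 50, top 84 mm.
- bolt_knob (a point): Point on the axis of the bolt's knob, 40 mm above the desk: an upright steel pin, 14 mm diameter, that stands from about 18 to 63 mm above the desk at y = 0 of the locker, 105 mm in from the mouth when the bolt is fully back. Axes as the locker's.
- bolt (a joint): Slide of the bolt towards the locker's mouth (locker's -x), m: 0 fully back, 0.045 fully home at its stop. Starts between 0 and 0.012. Stiff by friction (about 2.5 N), no spring; it stays where it is left.
- button_grip (a point): Middle of the turnbutton's finger bar, on its upright pivot, 102 mm above the desk, on the right wall of the locker 36 mm in from the mouth. Black bar 64 mm long, 14 mm wide, from 90 to 114 mm above the desk; its x axis runs along the bar, z up.
- turnbutton (a joint): Angle of the turnbutton, rad: 0 with the bar along the locker's x, growing anticlockwise seen from above, 1.571 at its stop with the bar straight across the lid. Starts between 0 and 0.35. Light friction, stays where it is left.
- tape_mid (a point): Centre of a roll of brown tape lying flat, 107 mm diameter, 50 mm high. Bystander.
- jar_mid (a point): Centre of a standing jar with white cap, 47 mm diameter, 98 mm high. Bystander.
- cup_mid (a point): Middle of a spotted white mug, body 82 mm diameter, 91 mm high, with a handle, 114 mm overall. Bystander.
- spool_mid (a point): Centre of a red spool lying flat, 62 mm diameter, 24 mm high. Bystander.

How it is judged:
By the outcome, as a careful person would: the job done as asked, in the order asked, and still so for the second after the job is handed in, with the robot touching nothing.
It also fails if it takes over 72 s, if anything falls off the work surface, if the arm or the gripper's body presses on something with over 40 N, if the wrist force passes 120 N, or if a joint passes its speed limit or range.

## Working session

There is one attempt and no reset: what is moved stays moved. The work goes in short steps, Python scripts to look and compute and a tool call to move; the robot and the scene stay as the last step left them, time stands still between calls to the robot, and variables do not carry over. Pictures are saved under pics/ and viewed, at most 10 in all, crops included, and the job is handed in when it is done.

Besides the shell and the picture viewer there is one more tool, called after ">>>" as name([rows], argument=value, ...), one row to a line, values as JSON. step_arm: Moves the arm, as the interface text tells. Its arguments: {"type":"object","properties":{"deltas":{"type":"array","items":{"type":"array","items":{"type":"array","items":{"type":"number"}}}},"hand":{"type":"number"},"squeeze":{"type":"number"}},"required":["deltas"]}

```bash
mkdir -p pics; ls
cat > h.py <<'E'
import numpy as np,cv2
from rig import state,get_image,sign_off
def cam(n):
    g=get_image(n);R=cv2.Rodrigues(np.array(g["rvec"],float))[0];return g["color"],np.array(g["mtx"]),R,np.array(g["tvec"],float).ravel()
def ray(c,uv,z):
    _,K,R,t=c;o=-R.T@t;d=R.T@np.linalg.solve(K,[uv[0],uv[1],1]);return o+d*(z-o[2])/d[2]
def proj(c,p):
    _,K,R,t=c;q=K@(R@np.array(p,float)+t);return q[:2]/q[2]
E
python3 - <<'E'
from h import *
for n in("scene","top"):
    c=cam(n);cv2.imwrite(f"pics/{n}0.png",cv2.resize(c[0],(800,600),interpolation=cv2.INTER_CUBIC));print(n,-c[2].T@c[3],c[1].round(1).tolist(),[proj(c,p).round().tolist() for p in [(400,0,0),(600,0,0),(400,200,0)]])
print(state())
E
```

```text
pics
scene [  48.42114798 -480.02037304  578.13013723] [[370.5, 0.0, 254.3], [0.0, 370.5, 188.4], [0.0, 0.0, 1.0]] [[220.0, 268.0], [283.0, 228.0], [170.0, 227.0]]
top [ 404.18454055   80.2655585  1025.90050409] [[388.1, 0.0, 256.5], [0.0, 388.1, 196.6], [0.0, 0.0, 1.0]] [[291.0, 274.0], [289.0, 198.0], [214.0, 275.0]]
{'time_s': 0.1, 'qpos': array([ 1.23089712e+00,  3.59440084e-01,  1.51130465e+00,  1.05639722e-05,
        1.27249519e+00, -1.15100689e-01]), 'joint_velocities': array([-0.00141564, -0.00084225, -0.0009408 , -0.00120334, -0.00208298,
       -0.00115709]), 'effort': array([-4.15431432e-04, -5.16356993e+01, -2.71404237e+01,  6.75627426e-02,
        2.78004608e-02, -5.02714704e-05]), 'tool_pos': array([133.53305844, 584.28944458, 200.69688785]), 'ee_rot': array([-3.13995745e+00, -1.99208388e-04,  2.91679086e+00]), 'ft_force': array([ 0.68318069,  0.11212399, -0.10790459]), 'wrist_torque': array([-0.00553196,  0.02026026, -0.05493432]), 'grip_force': 0.0, 'finger_gap': 0.9989752612624515}
```

View pics/scene0.png

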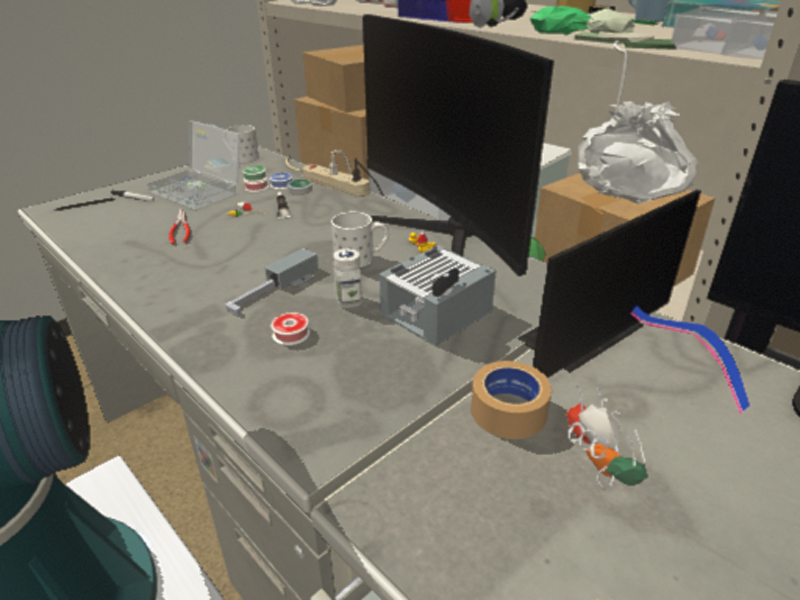

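View pics/top0.png

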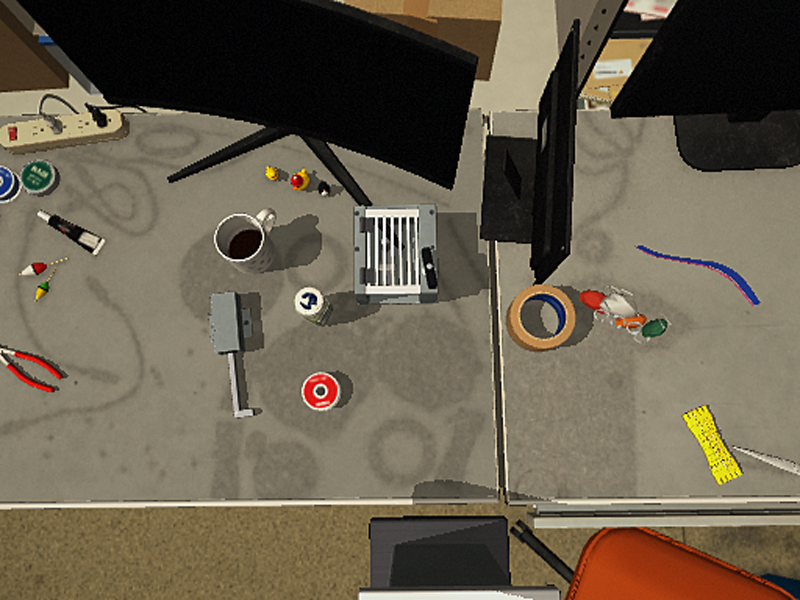

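The top view shows the hood at 800‑scale px (228,320), the shaft running down to the hook at (245,412), the locker at (397,254) with its mouth facing the robot, and the button at (430,268). The scene view agrees with this. I'll enlarge both for measuring.

Run:
```python
from h import *
t=cv2.imread("pics/top0.png") 
c=cam("top");s=cam("scene")
def crop(im,x0,y0,w,h,k):
    o=cv2.resize(im[y0:y0+h,x0:x0+w],None,fx=k,fy=k,interpolation=cv2.INTER_CUBIC)
    for x in range(-(-x0//10)*10,x0+w,10): cv2.line(o,((x-x0)*k+k//2,0),((x-x0)*k+k//2,6),(0,0,255),1);cv2.putText(o,str(x),((x-x0)*k,16),0,.35,(0,0,255),1)
    for y in range(-(-y0//10)*10,y0+h,10): cv2.line(o,(0,(y-y0)*k+k//2),(6,(y-y0)*k+k//2),(0,0,255),1);cv2.putText(o,str(y),(8,(y-y0)*k+k//2),0,.35,(0,0,255),1)
    return o
a=crop(c[0],128,182,46,88,6);b=crop(c[0],222,126,66,88,6)
o=np.hstack([a,b]);cv2.imwrite("pics/a.png",o)
a=crop(s[0],140,155,70,60,5);b=crop(s[0],238,152,84,70,5);o=np.zeros((350,770,3),np.uint8);o[:300,:350]=a;o[:,350:]=b
cv2.imwrite("pics/b.png",o)
```

```text
(no output)
```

View pics/a.png

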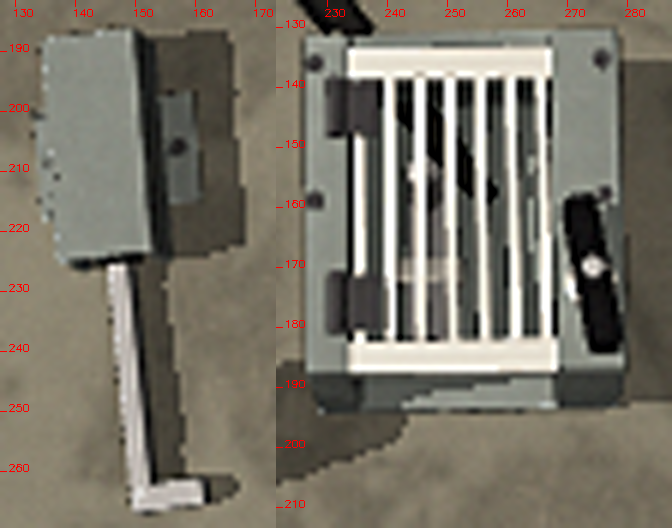

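View pics/b.png

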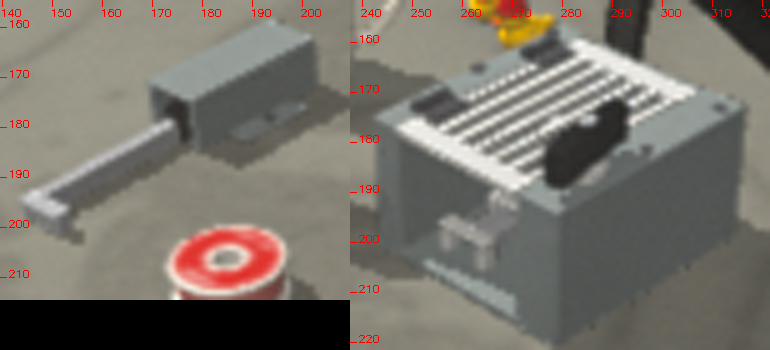

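Run:
```python
from h import *
c=cam("top");s=cam("scene");np.set_printoptions(suppress=True,precision=1)
f=lambda L,z,c=c:[print(z,p,ray(c,p,z)) for p in L]
print("shaft");f([(147,225.7),(150.8,261.5),(149.8,266.5),(161.3,263.5)],14)
print("hood");f([(135,186.8),(149.7,186.5),(152.8,223.2),(137.8,224.5)],36)
print("locker");f([(226.2,132.2),(278.3,130.8),(279.7,187.2),(226.7,187.5)],84)
print("button");f([(272.2,158.3),(274.3,169.7),(276.5,183.8)],114)
S=lambda X,Y,x0,y0,dx=0:(x0+(X-dx)/5-.5,y0+Y/5-.5)
print("scene: locker base corner");f([S(558,348,238,152,350)],0,s)
print("top corner fr, fl, br");f([S(560,212,238,152,350),S(375,118,238,152,350),S(745,105,238,152,350)],84,s)
print("button ends");f([S(552,157,238,152,350),S(590,120,238,152,350),S(625,103,238,152,350)],114,s)
print("hood top fl fr br bl");f([S(150,85,140,155),S(193,102,140,155),S(316,40,140,155),S(272,20,140,155)],36,s)
print("shaft start, hook corner,tip");f([S(172,125,140,155),S(22,200,140,155),S(68,215,140,155)],14,s)
print("knob top, bracket");f([S(503,195,238,152,350)],63,s)
for n,col in(("spool",0),):
    hsv=cv2.cvtColor(c[0],cv2.COLOR_BGR2HSV);m=((hsv[...,0]<8)|(hsv[...,0]>172))&(hsv[...,1]>150)
    ys,xs=np.nonzero(m[235:265,185:225]);print(n,ray(c,(xs.mean()+185,ys.mean()+235),24))
print("jar",ray(c,(310/1.5625,302/1.5625),98),"tape",ray(c,(541/1.5625,317/1.5625),50),"cup",ray(c,(240/1.5625,238/1.5625),91))
```

```text
shaft
14 (147, 225.7) [529.  375.6  14. ]
14 (150.8, 261.5) [436.1 361.8  14. ]
14 (149.8, 266.5) [423.5 363.8  14. ]
14 (161.3, 263.5) [430.7 334.5  14. ]
hood
36 (135, 186.8) [629.1 405.   36. ]
36 (149.7, 186.5) [629.4 366.5  36. ]
36 (152.8, 223.2) [532.6 354.5  36. ]
36 (137.8, 224.5) [529.7 393.   36. ]
locker
84 (226.2, 132.2) [758.2 162.3  84. ]
84 (278.3, 130.8) [759.9  29.   84. ]
84 (279.7, 187.2) [612.3  28.8  84. ]
84 (226.7, 187.5) [613.3 160.5  84. ]
button
114 (272.2, 158.3) [678.1  47.1 114. ]
114 (274.3, 169.7) [649.3  42.6 114. ]
114 (276.5, 183.8) [614.1  38.  114. ]
scene: locker base corner
0 (279.1, 221.1) [613.9  24.8   0. ]
top corner fr, fl, br
84 (279.5, 193.9) [612.   24.9  84. ]
84 (242.5, 175.1) [608.8 155.2  84. ]
84 (316.5, 172.5) [758.7  26.8  84. ]
button ends
114 (277.9, 182.9) [610.3  29.7 114. ]
114 (285.5, 175.5) [649.3  40.5 114. ]
114 (292.5, 172.1) [674.3  39.5 114. ]
hood top fl fr br bl
36 (169.5, 171.5) [523.5 384.2  36. ]
36 (178.1, 174.9) [530.3 349.5  36. ]
36 (202.7, 162.5) [627.5 360.1  36. ]
36 (193.9, 158.5) [623.9 400.8  36. ]
shaft start, hook corner,tip
14 (173.9, 179.5) [525.6 369.   14. ]
14 (143.9, 194.5) [420.3 358.8  14. ]
14 (153.1, 197.5) [430.7 327.5  14. ]
knob top, bracket
63 (268.1, 190.5) [626.7  77.8  63. ]
spool [464.1 221.4  24. ]
jar [596.7 228.5  98. ] tape [ 576.5 -141.6   50. ] cup [705.  344.4  91. ]
```

>>> step_arm([
  [[0, 0, 0, 0, 0, -0.84], [0, 0, 0, 0, 0, -0.84], [0, 0, 0, 0, 0, -0.84], [-0.87, -0.72, 0, 0, 0, 0], [-0.87, -0.72, 0, 0, 0, 0], [-0.87, -0.72, 0, 0, 0, 0], [-0.87, -0.72, 0, 0, 0, 0], [-0.87, -0.72, 0, 0, 0, 0], [-0.87, -0.72, 0, 0, 0, 0], [-0.87, -0.72, 0, 0, 0, 0], [-0.87, -0.72, 0, 0, 0, 0], [-0.84, -0.74, 0, 0, 0, 0]],
], hand=50)

```text
time_s: 1.5
tool_pos: [477.7, 365.4, 201.5]
ee_rot: [3.141, 0.0, -3.015]
ft_force: [-0.6, 0.7, -0.2]
finger_gap: 0.572
grip_force: 0.0
```

>>> step_arm([
  [[0, 0, 1, 0, 0, 0], [0, 0, 1, 0, 0, 0], [0, 0, 1, 0, 0, 0], [0, 0, 1, 0, 0, 0], [0, 0, 0, 0, 0, 0]],
])

```text
time_s: 2.0
tool_pos: [472.1, 363.9, 36.5]
ee_rot: [-3.137, -0.009, -3.015]
ft_force: [-1.3, -0.7, 0.0]
finger_gap: 0.571
grip_force: 0.0
```

Run:
```python
from h import *
c=cam("top");s=cam("scene");p=state()["tool_pos"];print(p,proj(c,p),proj(s,p))
a=cv2.resize(c[0][180:280,110:190],None,fx=5,fy=5,interpolation=2);b=cv2.resize(s[0][130:230,120:200],None,fx=5,fy=5,interpolation=2)
cv2.imwrite("pics/c.png",np.hstack([a,b]))
```

```text
[475.92614366 366.33257662  41.49907998] [146.63947945 245.26466035] [158.43692099 177.86462397]
```

View pics/c.png

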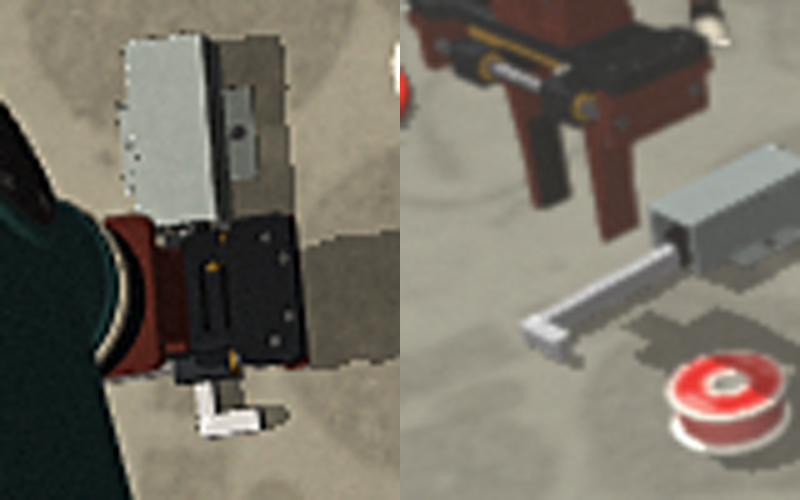

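Hand straddles the shaft, hook free below it. Descending and closing.

>>> step_arm([
  [[0, 0, 0.5, 0, 0, 0], [0, 0, 0.45, 0, 0, 0], [0, 0, 0, 0, 0, 0], [0, 0, 0, 0, 0, 0]],
])

```text
time_s: 2.5
tool_pos: [477.5, 367.4, 5.6]
ee_rot: [3.141, 0.003, -3.014]
ft_force: [0.5, 0.4, -0.5]
finger_gap: 0.571
grip_force: 0.0
```

>>> step_arm([
  [[0, 0, 0, 0, 0, 0], [0, 0, 0, 0, 0, 0], [0, 0, 0, 0, 0, 0], [0, 0, 0, 0, 0, 0], [0, 0, 0, 0, 0, 0], [0, 0, 0, 0, 0, 0], [0, 0, 0, 0, 0, 0], [0, 0, 0, 0, 0, 0]],
], hand=0, squeeze=10)

```text
time_s: 3.3
tool_pos: [476.1, 366.4, 3.3]
ee_rot: [-3.141, -0.0, -3.015]
ft_force: [0.2, -0.0, 0.0]
finger_gap: 0.008
grip_force: 0.0
```

Run:
```python
from h import *
c=cam("top");s=cam("scene");p=state()["tool_pos"];print(p,state()["finger_gap"],state()["grip_force"],proj(c,p),proj(s,p))
a=cv2.resize(c[0][180:280,110:190],None,fx=5,fy=5,interpolation=2);b=cv2.resize(s[0][130:230,120:200],None,fx=5,fy=5,interpolation=2)
cv2.imwrite("pics/d.png",np.hstack([a,b]))
```

```text
[476.12569739 366.44711287   3.35493559] -0.0012484807564679607 0.0 [150.76695369 246.200712  ] [160.40028632 189.1310954 ]
```

View pics/d.png

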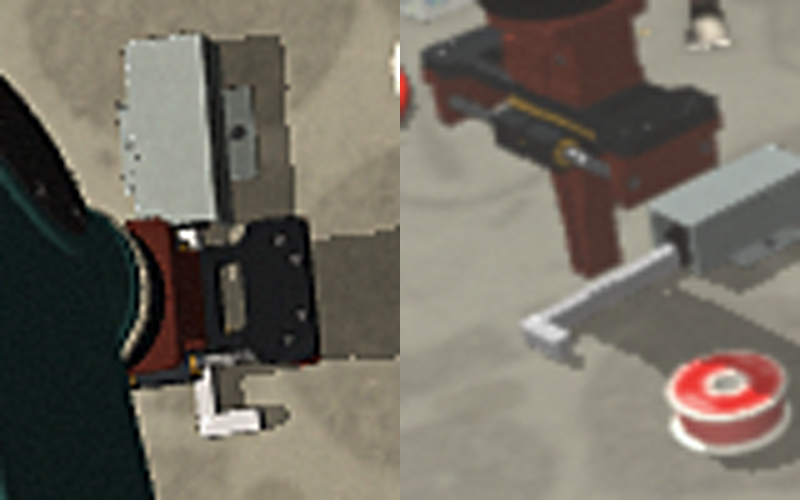

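The picture shows the shut fingers ending about 4 px above where the TCP projects (bottoms near scene px (159,185), shaft at about (160,188)). The shaft hasn't moved, so the tips are still above it. I'll open and feel downwards in small steps.

>>> step_arm([
  [[0, 0, 0, 0, 0, 0], [0, 0, 0, 0, 0, 0], [0, 0, 0, 0, 0, 0], [0, 0, 0, 0, 0, 0], [0, 0, 0.1, 0, 0, 0], [0, 0, 0, 0, 0, 0], [0, 0, 0, 0, 0, 0]],
], hand=50)

```text
time_s: 4.1
tool_pos: [476.0, 366.4, -0.8]
ee_rot: [-3.141, -0.001, -3.015]
ft_force: [0.3, 1.0, -0.6]
finger_gap: 0.562
grip_force: 0.0
```

Run:
```python
from h import *
s=cam("scene");c=cam("top");st=state();print(st["tool_pos"],st["ft_force"])
cv2.imwrite("pics/e.png",np.hstack([cv2.resize(s[0][150:210,130:190],None,fx=9,fy=9,interpolation=2)]))
```

```text
[476.10779795 366.46587481  -0.65365074] [0.52740661 0.23602687 0.36116783]
```

View pics/e.png

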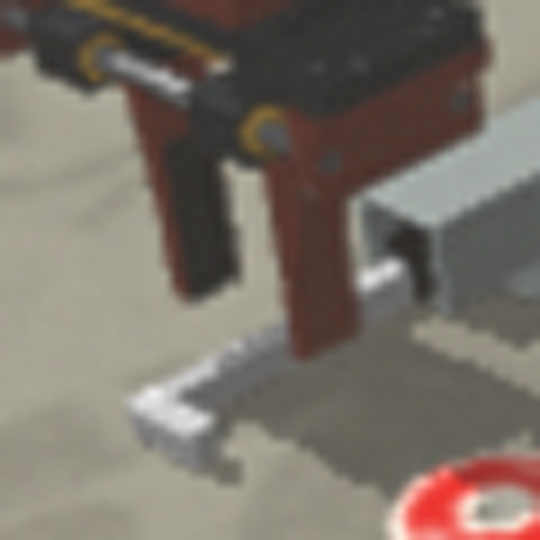

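Run:
```python
from h import *
s=cam("scene")
def near(uv,z0=0):
    for z in(0,5,10,15,20,25):print(z,ray(s,uv,z).round(1))
print("near finger bottom outer left corner");near((130+298/9-.5,150+358/9-.5));print("far finger inner bottom right");near((130+238/9-.5,150+285/9-.5))
```

```text
near finger bottom outer left corner
0 [482.8 366.2   0. ]
5 [479.1 358.8   5. ]
10 [475.3 351.5  10. ]
15 [471.5 344.2  15. ]
20 [467.8 336.9  20. ]
25 [464.  329.6  25. ]
far finger inner bottom right
0 [493.1 420.    0. ]
5 [489.3 412.2   5. ]
10 [485.4 404.4  10. ]
15 [481.6 396.6  15. ]
20 [477.8 388.9  20. ]
25 [473.9 381.1  25. ]
```

Both finger ends lie about 20 mm above the reported TCP. I'll continue down in steps and watch the force.

>>> step_arm([
  [[0, 0, 0.15, 0, 0, 0], [0, 0, 0.15, 0, 0, 0], [0, 0, 0, 0, 0, 0], [0, 0, 0, 0, 0, 0]],
])

```text
time_s: 4.65
tool_pos: [475.8, 366.3, -13.0]
ee_rot: [-3.141, -0.001, -3.015]
ft_force: [0.2, 0.1, -1.3]
finger_gap: 0.568
grip_force: 0.0
```

>>> step_arm([
  [[0, 0, 0.08, 0, 0, 0], [0, 0, 0, 0, 0, 0], [0, 0, 0, 0, 0, 0]],
])

```text
time_s: 4.95
tool_pos: [476.1, 366.4, -15.8]
ee_rot: [-3.141, -0.0, -3.015]
ft_force: [-0.3, -0.6, -0.2]
finger_gap: 0.572
grip_force: 0.0
```

>>> step_arm([
  [[0, 0, 0, 0, 0, 0], [0, 0, 0, 0, 0, 0], [0, 0, 0, 0, 0, 0], [0, 0, 0, 0, 0, 0], [0, 0, 0, 0, 0, 0], [0, 0, 0, 0, 0, 0], [0, 0, 0, 0, 0, 0]],
], hand=0, squeeze=10)

```text
time_s: 5.65
tool_pos: [476.2, 366.5, -15.7]
ee_rot: [-3.142, -0.0, -3.015]
ft_force: [0.5, -0.4, 0.3]
finger_gap: 0.111
grip_force: 10.0
```

Gripped (9.8 mm). Drawing out.

>>> step_arm([
  [[0, 0, 0, 0, 0, 0], [0.1, 0, 0, 0, 0, 0], [0.25, 0, 0, 0, 0, 0], [0.3, 0, 0, 0, 0, 0], [0.3, 0, 0, 0, 0, 0], [0.3, 0, 0, 0, 0, 0]],
], squeeze=40)

```text
time_s: 6.25
tool_pos: [425.0, 359.8, -15.7]
ee_rot: [-3.141, -0.001, -3.014]
ft_force: [0.1, -0.5, -0.3]
finger_gap: 0.11
grip_force: 40.0
```

>>> step_arm([
  [[0.35, 0, 0, 0, 0, 0], [0.35, 0, 0, 0, 0, 0], [0.35, 0, 0, 0, 0, 0], [0.35, 0, 0, 0, 0, 0], [0.25, 0, 0, 0, 0, 0], [0, 0, 0, 0, 0, 0], [0, 0, 0, 0, 0, 0]],
])

```text
time_s: 6.95
tool_pos: [361.0, 351.8, -15.7]
ee_rot: [-3.141, -0.0, -3.014]
ft_force: [-0.6, 1.1, -0.2]
finger_gap: 0.109
grip_force: 40.0
```

>>> step_arm([
  [[0, 0, -0.4, 0, 0, 0], [0, 0, -0.8, 0, 0, 0], [0, 0, -0.9, 0, 0, 0], [0, 0, 0, 0, 0, 0.6], [0, 0, 0, 0, 0, 1], [0, 0, 0, 0, 0, 1], [0, 0, 0, 0, 0, 1], [0, 0, 0, 0, 0, 1], [0, 0, 0, 0, 0, 1], [0, 0, 0, 0, 0, 1], [0, 0, 0, 0, 0, 1], [0, 0, 0, 0, 0, 1]],
])

```text
time_s: 8.15
tool_pos: [361.8, 351.9, 68.1]
ee_rot: [3.141, 0.0, 2.062]
ft_force: [-0.3, 0.5, -1.2]
finger_gap: 0.109
grip_force: 40.0
```

>>> step_arm([
  [[0, 0, 0, 0, 0, 1], [0, 0, 0, 0, 0, 1], [0, 0, 0, 0, 0, 1], [0, 0, 0, 0, 0, 1], [0, 0, 0, 0, 0, 1], [0, 0, 0, 0, 0, 1], [0, 0, 0, 0, 0, 1], [0, 0, 0, 0, 0, 1], [0, 0, 0, 0, 0, 1], [0, 0, 0, 0, 0, 1], [0, 0, 0, 0, 0, 1], [0, 0, 0, 0, 0, 1]],
])

```text
time_s: 9.35
tool_pos: [361.9, 351.9, 68.2]
ee_rot: [3.142, -0.0, 0.386]
ft_force: [-0.1, -0.1, -0.1]
finger_gap: 0.111
grip_force: 40.0
```

>>> step_arm([
  [[0, 0, 0, 0, 0, 1], [0, 0, 0, 0, 0, 1], [0, 0, 0, 0, 0, 0.77], [0.58, 1, 0, 0, 0, 0], [0.58, 1, 0, 0, 0, 0], [0.58, 1, 0, 0, 0, 0], [0.58, 1, 0, 0, 0, 0], [0.58, 1, 0, 0, 0, 0], [0.58, 1, 0, 0, 0, 0], [0.58, 1, 0, 0, 0, 0], [0, 0, 0, 0, 0, 0], [0, 0, 0, 0, 0, 0]],
])

```text
time_s: 10.55
tool_pos: [525.8, 71.6, 68.1]
ee_rot: [-3.141, 0.0, 0.002]
ft_force: [-0.5, 0.4, -1.5]
finger_gap: 0.109
grip_force: 40.0
```

>>> step_arm([
  [[0, 0, 0.8, 0, 0, 0], [0, 0, 0.8, 0, 0, 0], [0, 0, 0.3, 0, 0, 0], [0, 0, 0.1, 0, 0, 0], [0, 0, 0.06, 0, 0, 0], [0, 0, 0, 0, 0, 0], [0, 0, 0, 0, 0, 0]],
])

```text
time_s: 11.25
tool_pos: [526.0, 72.9, -13.1]
ee_rot: [3.142, -0.002, 0.006]
ft_force: [-0.2, -0.1, -1.7]
finger_gap: 0.105
grip_force: 40.0
```

>>> step_arm([
  [[0, 0, 0.03, 0, 0, 0], [0, 0, 0, 0, 0, 0], [0, 0, 0, 0, 0, 0]],
])

```text
time_s: 11.55
tool_pos: [525.2, 72.6, -15.0]
ee_rot: [3.141, -0.0, 0.005]
ft_force: [0.6, -0.2, -0.8]
finger_gap: 0.107
grip_force: 40.0
```

>>> step_arm([
  [[0, 0, 0, 0, 0, 0], [0, 0, 0, 0, 0, 0], [0, 0, 0, 0, 0, 0], [0, 0, 0, 0, 0, 0], [0, 0, 0, 0, 0, 0], [0, 0, -0.5, 0, 0, 0], [0, 0, -1, 0, 0, 0], [0, 0, -0.5, 0, 0, 0], [-1, 0, 0, 0, 0, 0], [-1, 0, 0, 0, 0, 0], [-1, 0, 0, 0, 0, 0], [-0.25, 0, 0, 0, 0, 0]],
], hand=50)

```text
time_s: 12.75
tool_pos: [388.5, 72.1, 64.1]
ee_rot: [3.142, 0.006, 0.006]
ft_force: [-0.5, -0.4, 0.4]
finger_gap: 0.57
grip_force: 0.0
```

Run:
```python
from h import *
s=cam("scene");c=cam("top");st=state();print(st["tool_pos"],st["ft_force"])
cv2.imwrite("pics/f.png",np.hstack([cv2.resize(c[0][180:300,210:290],None,fx=5,fy=5,interpolation=2),cv2.resize(s[0][160:280,210:290],None,fx=5,fy=5,interpolation=2)]))
```

```text
[393.10002193  72.03887488  64.69013522] [-0.93760513 -0.35851648  0.26646993]
```

View pics/f.png

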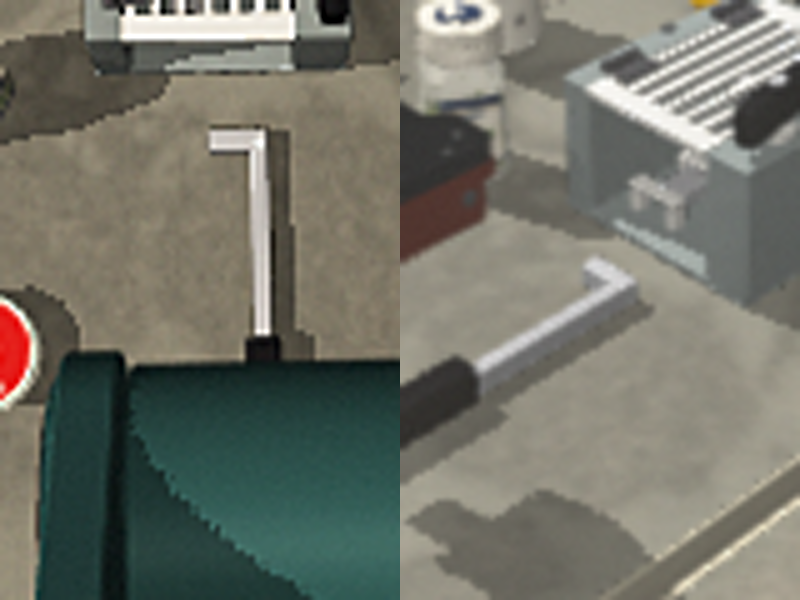

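Run:
```python
from h import *
c=cam("top");s=cam("scene")
for p in[(261.1,209),(262.1,246.5),(261.5,205.1),(251.3,207.5)]:print(ray(c,p,14).round(1))
print("handle start",ray(c,(262,180+337/5-.5),20).round(1))
print("scene hook corner far",ray(s,(210+(637-400)/5-.5,160+288/5-.5),14).round(1),"tip",ray(s,(210+(590-400)/5-.5,160+262/5-.5),14).round(1))
print("knob", ray(c,(246.3,153.8),63).round(1))
```

```text
[569.5  75.5  14. ]
[471.   74.2  14. ]
[579.9  74.3  14. ]
[573.8 101.3  14. ]
handle start [469.6  74.6  20. ]
scene hook corner far [572.2  63.3  14. ] tip [570.4  96.4  14. ]
knob [706.5 111.9  63. ]
```

Rod lies along x at y≈72.5, its middle at x≈480, hook to the left, clear of the hood. Now I'll take the handle end.

>>> step_arm([
  [[0, 0, 0.9, 0, 0, 0], [0, 0, 0.9, 0, 0, 0], [0, 0, 0.18, 0, 0, 0], [0, 0, 0, 0, 0, 0], [0, 0, 0, 0, 0, 0]],
])

```text
time_s: 13.45
tool_pos: [396.4, 72.0, -14.0]
ee_rot: [3.142, -0.001, 0.006]
ft_force: [-0.5, -0.4, 0.1]
finger_gap: 0.571
grip_force: 0.0
```

>>> step_arm([
  [[0, 0, 0, 0, 0, 0], [0, 0, 0, 0, 0, 0], [0, 0, 0, 0, 0, 0], [0, 0, 0, 0, 0, 0], [0, 0, 0, 0, 0, 0], [0, 0, 0, 0, 0, 0], [0, 0, 0, 0, 0, 0]],
], hand=0, squeeze=55)

```text
time_s: 14.15
tool_pos: [395.3, 71.9, -14.2]
ee_rot: [3.141, -0.001, 0.006]
ft_force: [-0.0, -0.3, 6.9]
finger_gap: 0.199
grip_force: 55.0
```

>>> step_arm([
  [[0, 0, -0.3, 0, 0, 0], [0, 0, -0.6, 0, 0, 0], [0, 0.05, 0, 0, 0, 0], [0, 0, 0, 0, 0, 0], [0, 0, 0, 0, 0, 0]],
])

```text
time_s: 14.65
tool_pos: [394.5, 69.9, 20.9]
ee_rot: [3.142, 0.001, 0.005]
ft_force: [0.2, -0.4, -1.4]
finger_gap: 0.196
grip_force: 55.0
```

Run:
```python
from h import *
s=cam("scene");c=cam("top");st=state();print(st["tool_pos"],st["ft_force"],st["finger_gap"])
cv2.imwrite("pics/g.png",np.hstack([cv2.resize(c[0][160:280,220:300],None,fx=5,fy=5,interpolation=2),cv2.resize(s[0][160:280,210:290],None,fx=5,fy=5,interpolation=2)]))
```

```text
[394.30928105  69.95492495  20.74392141] [ 0.38452854 -0.32988223 -1.33202172] 0.19888358265673944
```

View pics/g.png

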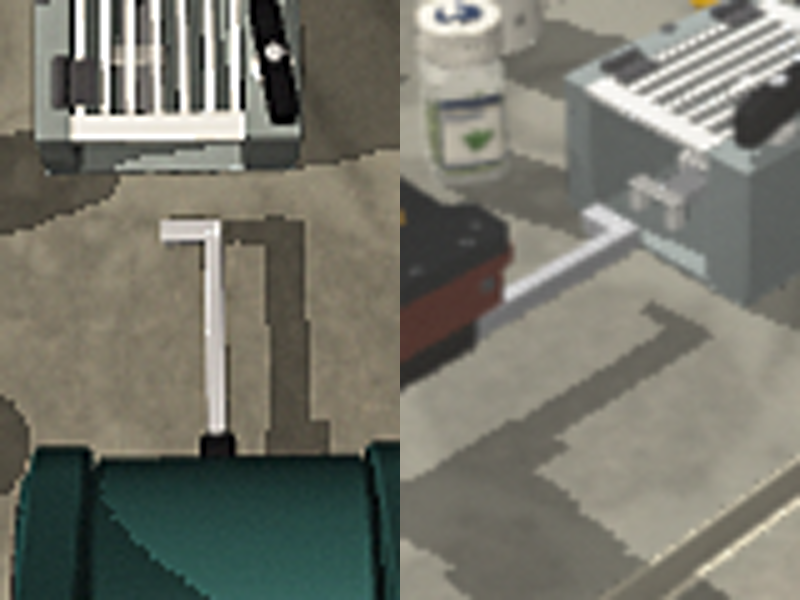

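Run:
```python
from h import *
c=cam("top");s=cam("scene")
print(proj(s,(579,65,49))-proj(s,(580,67.6,14)), "observed dv -11.2, du 0")
for p in[(262.1,208),(262.9,245)]:print(ray(c,p,49).round(1))
print("end",ray(c,(262,203.5),49).round(1),"tip",ray(c,(251.7,205.7),49).round(1))
```

```text
[  0.40165531 -10.68351995] observed dv -11.2, du 0
[566.3  73.   49. ]
[472.4  72.4  49. ]
end [578.   73.1  49. ] tip [572.6  99.5  49. ]
```

>>> step_arm([
  [[0.1, 0.04, 0, 0, 0, 0], [0.3, 0, 0, 0, 0, 0], [0.4, 0, 0, 0, 0, 0], [0.4, 0, 0, 0, 0, 0], [0.4, 0, 0, 0, 0, 0], [0.3, 0, 0, 0, 0, 0], [0.3, 0, 0, 0, 0, 0], [0.2, 0, 0, 0, 0, 0], [0, 0, 0, 0, 0, 0]],
])

```text
time_s: 15.75
tool_pos: [492.7, 68.9, 21.5]
ee_rot: [3.141, -0.001, 0.005]
ft_force: [-0.6, -0.9, -1.2]
finger_gap: 0.201
grip_force: 55.0
```

>>> step_arm([
  [[0.2, 0, 0, 0, 0, 0], [0.2, 0, 0, 0, 0, 0], [0.2, 0, 0, 0, 0, 0], [0.2, 0, 0, 0, 0, 0], [0.2, 0, 0, 0, 0, 0], [0, 0, 0, 0, 0, 0]],
])

```text
time_s: 16.35
tool_pos: [533.0, 69.1, 21.6]
ee_rot: [3.141, -0.002, 0.006]
ft_force: [-0.2, 0.5, -0.0]
finger_gap: 0.204
grip_force: 55.0
```

>>> step_arm([
  [[0.2, 0, 0, 0, 0, 0], [0.2, 0, 0, 0, 0, 0], [0.15, 0, 0, 0, 0, 0], [0, 0, 0, 0, 0, 0], [0, 0, 0, 0, 0, 0]],
])

```text
time_s: 16.85
tool_pos: [553.0, 69.3, 21.4]
ee_rot: [3.142, 0.0, 0.006]
ft_force: [-0.2, -0.6, -1.0]
finger_gap: 0.201
grip_force: 55.0
```

>>> step_arm([
  [[0, -0.2, 0, 0, 0, 0], [0, -0.2, 0, 0, 0, 0], [0, -0.15, 0, 0, 0, 0], [0, 0, 0, 0, 0, 0], [0, 0, 0, 0, 0, 0]],
])

```text
time_s: 17.35
tool_pos: [552.8, 91.6, 21.5]
ee_rot: [3.141, 0.0, 0.006]
ft_force: [-1.0, 0.2, -1.4]
finger_gap: 0.202
grip_force: 55.0
```

>>> step_arm([
  [[-0.1, 0, 0, 0, 0, 0], [-0.15, 0, 0, 0, 0, 0], [-0.15, 0, 0, 0, 0, 0], [-0.15, 0, 0, 0, 0, 0], [-0.15, 0, 0, 0, 0, 0]],
])

```text
time_s: 17.85
tool_pos: [525.3, 91.0, 21.7]
ee_rot: [3.142, -0.002, 0.005]
ft_force: [3.2, 0.7, -1.5]
finger_gap: 0.197
grip_force: 55.0
```

>>> step_arm([
  [[-0.12, 0, 0, 0, 0, 0], [-0.12, 0, 0, 0, 0, 0], [-0.12, 0, 0, 0, 0, 0], [-0.05, 0, 0, 0, 0, 0], [0, 0, 0, 0, 0, 0]],
])

```text
time_s: 18.35
tool_pos: [507.7, 91.0, 21.4]
ee_rot: [3.141, 0.001, 0.006]
ft_force: [0.5, 0.5, -1.0]
finger_gap: 0.204
grip_force: 55.0
```

>>> step_arm([
  [[-0.06, 0, 0, 0, 0, 0], [-0.06, 0, 0, 0, 0, 0], [0, 0, 0, 0, 0, 0]],
])

```text
time_s: 18.65
tool_pos: [506.9, 91.1, 22.0]
ee_rot: [-3.141, -0.005, 0.005]
ft_force: [7.0, 0.6, -2.4]
finger_gap: 0.199
grip_force: 55.0
```

>>> step_arm([
  [[-0.06, 0, 0, 0, 0, 0], [-0.06, 0, 0, 0, 0, 0], [0, 0, 0, 0, 0, 0], [0, 0, 0, 0, 0, 0]],
])

```text
time_s: 19.05
tool_pos: [506.7, 91.3, 23.0]
ee_rot: [-3.141, -0.013, 0.005]
ft_force: [13.7, 1.7, -4.9]
finger_gap: 0.196
grip_force: 55.0
```

Stop felt: 13.7 N with no further travel. Free the hook and withdraw.

>>> step_arm([
  [[0.2, 0, 0, 0, 0, 0], [0.3, 0, 0, 0, 0, 0], [0, 0, 0, 0, 0, 0], [0, 0.2, 0, 0, 0, 0], [0, 0.2, 0, 0, 0, 0], [0, 0.15, 0, 0, 0, 0], [0, 0, 0, 0, 0, 0], [0, 0, 0, 0, 0, 0]],
])

```text
time_s: 19.85
tool_pos: [518.8, 68.7, 21.4]
ee_rot: [3.142, 0.0, 0.005]
ft_force: [-0.8, -0.9, -0.6]
finger_gap: 0.201
grip_force: 55.0
```

>>> step_arm([
  [[-0.1, 0, 0, 0, 0, 0], [-0.2, 0, 0, 0, 0, 0], [-0.3, 0, 0, 0, 0, 0], [-0.3, 0, 0, 0, 0, 0], [-0.3, 0, 0, 0, 0, 0]],
])

```text
time_s: 20.35
tool_pos: [469.3, 68.9, 21.4]
ee_rot: [3.142, 0.001, 0.006]
ft_force: [-0.5, 0.2, -0.4]
finger_gap: 0.2
grip_force: 55.0
```

>>> step_arm([
  [[-0.5, 0, 0, 0, 0, 0], [-0.5, 0, 0, 0, 0, 0], [-0.5, 0, 0, 0, 0, 0], [-0.35, 0, 0, 0, 0, 0], [0, 0, 0, 0, 0, 0], [0, 0, 0.4, 0, 0, 0], [0, 0, 0.3, 0, 0, 0], [0, 0, 0.13, 0, 0, 0], [0, 0, 0.04, 0, 0, 0], [0, 0, 0, 0, 0, 0], [0, 0, 0, 0, 0, 0]],
])

```text
time_s: 21.45
tool_pos: [397.9, 68.4, -13.0]
ee_rot: [3.141, -0.001, 0.006]
ft_force: [0.8, 0.5, -1.0]
finger_gap: 0.204
grip_force: 55.0
```

>>> step_arm([
  [[0, 0, 0.03, 0, 0, 0], [0, 0, 0, 0, 0, 0]],
])

```text
time_s: 21.65
tool_pos: [397.8, 68.4, -14.1]
ee_rot: [3.141, -0.002, 0.006]
ft_force: [-0.3, 0.0, 3.0]
finger_gap: 0.2
grip_force: 55.0
```

>>> step_arm([
  [[0, 0, 0, 0, 0, 0], [0, 0, 0, 0, 0, 0], [0, 0, 0, 0, 0, 0], [0, 0, 0, 0, 0, 0], [0, 0, 0, 0, 0, 0], [0, 0, -0.5, 0, 0, 0], [0, 0, -1, 0, 0, 0], [0, 0, -1, 0, 0, 0], [0, 0, -1, 0, 0, 0], [0, 0, -0.5, 0, 0, 0], [0, 0, 0, 0, 0, 0]],
], hand=45)

```text
time_s: 22.75
tool_pos: [399.5, 68.4, 148.2]
ee_rot: [3.141, -0.007, 0.006]
ft_force: [0.2, -0.6, -0.1]
finger_gap: 0.511
grip_force: 0.0
```

>>> step_arm([
  [[1, 0.12, 0, 0, 0, 0], [1, 0.12, 0, 0, 0, 0], [1, 0.12, 0, 0, 0, 0], [1, 0.12, 0, 0, 0, 0], [1, 0.12, 0, 0, 0, 0], [1, 0.12, 0, 0, 0, 0], [0.3, 0, 0, 0, 0, -1], [0, 0, 0, 0, 0, 0], [0, 0, 0, 0, 0, 0]],
])

```text
time_s: 23.65
tool_pos: [647.4, 41.1, 143.5]
ee_rot: [-3.141, 0.004, 0.142]
ft_force: [-0.3, 0.1, 1.0]
finger_gap: 0.511
grip_force: 0.0
```

Run:
```python
from h import *
s=cam("scene");c=cam("top");st=state();p=st["tool_pos"];print(p,st["ee_rot"])
cv2.imwrite("pics/h0.png",np.hstack([cv2.resize(c[0][120:280,210:300],None,fx=4,fy=4,interpolation=2),cv2.resize(s[0][120:280,210:310],None,fx=4,fy=4,interpolation=2)]))
```

```text
[647.25221581  41.20334346 144.45563687] [-3.14117743e+00  2.66822187e-03  1.42891992e-01]
```

>>> step_arm([
  [[0, 0, 0.6, 0, 0, 0], [0, 0, 0.5, 0, 0, 0], [0, 0, 0.3, 0, 0, 0], [0, 0, 0.2, 0, 0, 0], [0, 0, 0, 0, 0, 0], [0, 0, 0, 0, 0, 0]],
])

```text
time_s: 24.35
tool_pos: [649.6, 41.0, 82.1]
ee_rot: [3.141, -0.001, 0.145]
ft_force: [0.2, -0.3, 0.5]
finger_gap: 0.512
grip_force: 0.0
```

>>> step_arm([
  [[0, 0, 0, 0, 0, 0], [0, 0, 0, 0, 0, 0], [0, 0, 0, 0, 0, 0], [0, 0, 0, 0, 0, 0], [0, 0, 0, 0, 0, 0], [0, 0, 0, 0, 0, 0], [0, 0, 0, 0, 0, 0]],
], hand=0, squeeze=8)

```text
time_s: 25.05
tool_pos: [649.5, 40.6, 81.8]
ee_rot: [3.141, -0.0, 0.145]
ft_force: [-0.7, -2.8, 2.6]
finger_gap: 0.164
grip_force: 8.0
```

>>> step_arm([
  [[0, 0, 0, 0, 0, -0.5], [0, 0, 0, 0, 0, -0.9], [0, 0, 0, 0, 0, -0.9], [0, 0, 0, 0, 0, -0.9], [0, 0, 0, 0, 0, -0.9], [0, 0, 0, 0, 0, -0.9], [0, 0, 0, 0, 0, -0.9], [0, 0, 0, 0, 0, -0.9], [0, 0, 0, 0, 0, -0.9], [0, 0, 0, 0, 0, -0.9], [0, 0, 0, 0, 0, -0.9], [0, 0, 0, 0, 0, -0.3]],
])

```text
time_s: 26.25
tool_pos: [648.8, 41.2, 81.7]
ee_rot: [-3.141, -0.0, 1.517]
ft_force: [-2.2, -0.9, 4.9]
finger_gap: 0.159
grip_force: 8.0
```

>>> step_arm([
  [[0, 0, 0, 0, 0, -0.3], [0, 0, 0, 0, 0, -0.3], [0, 0, 0, 0, 0, 0], [0, 0, 0, 0, 0, 0]],
])

```text
time_s: 26.65
tool_pos: [648.7, 41.3, 81.7]
ee_rot: [-3.141, -0.0, 1.596]
ft_force: [-2.8, -0.7, 5.3]
finger_gap: 0.159
grip_force: 8.1
```

Run:
```python
from h import *
st=state();print(st["tool_pos"],st["ee_rot"],st["ft_force"],st["wrist_torque"],st["finger_gap"])
```

```text
[648.69552829  41.29739364  81.65131385] [-3.14066656e+00 -4.11230987e-04  1.59582886e+00] [-2.84703312 -0.65247134  5.31218127] [-0.14598472  0.56736374 -0.12454336] 0.15925640165320895
```

>>> step_arm([
  [[0, 0, 0, 0, 0, -0.4], [0, 0, 0, 0, 0, -0.3], [0, 0, 0, 0, 0, 0]],
])

```text
time_s: 26.95
tool_pos: [648.7, 41.6, 81.6]
ee_rot: [-3.141, -0.001, 1.694]
ft_force: [-3.0, 2.1, 5.1]
finger_gap: 0.174
grip_force: 8.7
```

Run:
```python
from h import *
st=state();print(st["tool_pos"],st["ee_rot"],st["ft_force"],st["wrist_torque"],st["finger_gap"])
```

```text
[648.74452951  41.55158434  81.55395795] [-3.14083727e+00 -8.55130681e-04  1.69402917e+00] [-3.04657312  2.08865196  5.13606781] [ 0.14454054  0.62721216 -0.22945251] 0.17396103546452824
```

Stop reached: the pads begin to slip round the bar. Open, lift, move aside and check.

>>> step_arm([
  [[0, 0, 0, 0, 0, 0], [0, 0, 0, 0, 0, 0], [0, 0, 0, 0, 0, 0], [0, 0, 0, 0, 0, 0], [0, 0, -0.4, 0, 0, 0], [0, 0, -1, 0, 0, 0], [0, 0, -1, 0, 0, 0], [0, 0, -1, 0, 0, 0], [0, 0, -1, 0, 0, 0]],
], hand=45)

```text
time_s: 27.85
tool_pos: [649.1, 41.0, 259.0]
ee_rot: [-3.142, 0.0, 1.695]
ft_force: [0.1, 0.0, -0.2]
finger_gap: 0.512
grip_force: 0.0
```

>>> step_arm([
  [[-0.9, 0, 0, 0, 0, 0], [-1, 0, 0, 0, 0, 0], [-1, 0, 0, 0, 0, 0], [-1, 0, 0, 0, 0, 0], [-1, 0, 0, 0, 0, 0], [-1, -0.5, 0, 0, 0, 0], [-0.9, -0.8, 0, 0, 0, 0], [-0.9, -0.8, 0, 0, 0, 0], [0, 0, 0, 0, 0, 0], [0, 0, 0, 0, 0, 0]],
])

```text
time_s: 28.85
tool_pos: [603.6, -276.0, 257.4]
ee_rot: [3.141, -0.0, 1.692]
ft_force: [0.4, 0.2, 0.4]
finger_gap: 0.513
grip_force: 0.0
```

Run:
```python
from h import *
s=cam("scene");c=cam("top");st=state();print(st["tool_pos"],st["ft_force"],st["time_s"])
cv2.imwrite("pics/h.png",np.hstack([cv2.resize(c[0][120:270,185:285],None,fx=4,fy=4,interpolation=2),cv2.resize(s[0][130:280,215:315],None,fx=4,fy=4,interpolation=2)]))
```

```text
[ 604.65764066 -274.20650818  257.47776357] [ 0.79809358 -0.31801754  0.87813284] 28.95
```

View pics/h.png

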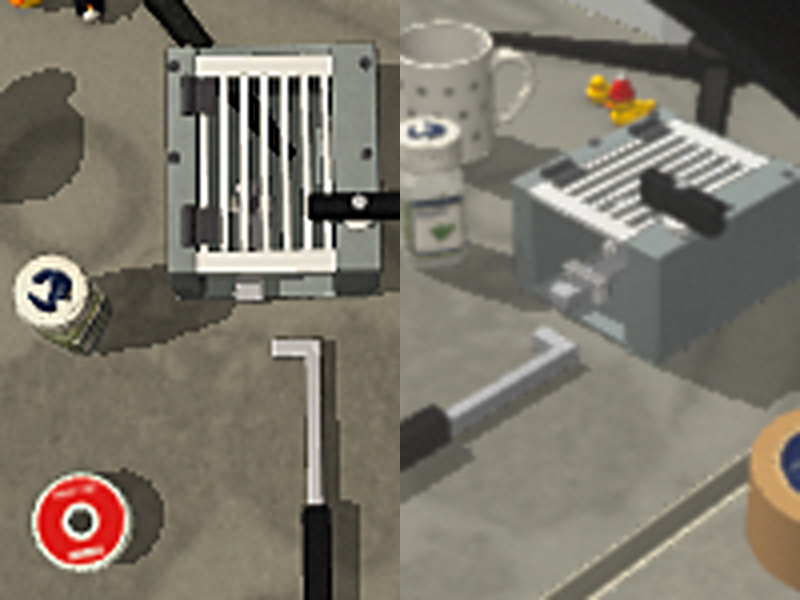

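The picture shows the button bar straight across the lid (top crop px (355,205)) and the bolt end out at the mouth (248,290). The rod lies flat at (315,470), clear of locker and hood, and the jar and spool stand undisturbed. Handing in.

```bash
python3 -c "
from rig import sign_off
print(sign_off())"
```

```text
the job is handed in; nothing more can be done
None
```

The job is handed in at about 29 s: the bolt was pulled home to its stop, the button is turned fully across the lid, and the rod lies flat on the desk clear of locker and hood, with no sign that the tape roll, jar, mug or spool moved.

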